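# Start and run home the wing nut of a strip reel

## Robot

A 7-joint arm with a two-finger parallel gripper is mounted at the origin on the work surface. World frame = base frame: x ahead of the robot, y to its left, z up, the work surface at z = 0. Lengths are in mm, angles in rad, forces in N, time in s.
With the tool pointing down it reaches from about 425 to 950 mm from the base axis. Payload 4.7 kg.
Tool frame: the origin (TCP) lies on the centre line of the jaws, within the pads' length; the fingertips stand 11 mm ahead of it and the grasp point (between the pads) lies 8 mm behind it; z points along the fingers, y is the line along which they close (so a half turn about z gives the same grasp; the last joint's range is limited). The gripper opens to 85 mm and grips with 20 to 120 N. Pads are 22 mm wide; open, the fingers measure 114 mm over their backs; the gripper's body (76 mm by 85 mm) begins 54 mm behind the grasp point. The pads swing forward as they close: fully open they stand 13 mm farther back than shut.
Start: joints at [1.268, 0.469, -0.049, 1.532, 0.024, 1.141, -0.082], TCP at [182.56, -649.861, 242.335] pointing down, gripper open.
Joint ranges: [-2.59, 2.59], [-0.33, 1.99], [-1.39, 1.29], [0.1, 2.45], [-1.04, 4.18], [0.21, 1.99], [-2.66, 2.66]. Speed limits (rad/s): [2.57, 2.57, 3.14, 3.14, 3.14, 3.14, 3.14].

## Interface

Orientations are given as a unit quaternion [x, y, z, w].
In Python, from plant import * gives the robot as it stands.
- The arm moves only by the tool step_arm, never from a script. Its argument "deltas" is a list of rows, each a list of 3 entries, a list of its own where there are three numbers: the shift along the world's x, y, z in mm, then the turn, a rotation vector about the world's x, y, z in rad, then the opening, from 0 (shut) to 1 (fully open). A call has 1 to 12 rows; each row shifts and turns the commanded pose from where the row before left it; what a row does not reach is not made up. A row lasts 1/8 s, in which the tool goes at most 62.5 mm and 10.7 degrees, less where a joint would pass 70% of its speed; a pose out of reach is approached as far as the arm can. A call with a gripper value outside its range is refused whole. The fingers move at their own pace and stop on an object; "force" is the grip in N (left out, the last holds). Time passes only in rows, so rows that do not move let the fingers close. It gives the time, the measured TCP pose, the force, the opening and the grip force at its end, in the units of the state.
- observe(): the state, without advancing time (a new reading comes with each control period).
- read_camera(name): name is "scene" or "top"; returns the picture (400x640x3 uint8, red, green, blue); there is no depth.
- camera_params(name): a dict with "mtx" (3x3 intrinsics, pixels), "dist" ([k1, k2, p1, p2, k3] as OpenCV has them; the pictures are not rectified), "cam_to_world" (4x4, takes a point from camera to world coordinates). Camera axes: x right, y down, z forward; pixel columns grow to the right and rows downward; lengths in mm; the calibration is good to about 2 mm. A picture is of the moment at which its call begins. camera_params takes no time and is no camera call.
- sign_off(): hands the job in; it is judged then, once.
The state is a dict: "t": time; "joint_positions": joint angles; "qd": joint speeds; "joint_efforts": joint torques, N m; "tcp_pos": TCP position; "eef_rot": TCP orientation; "wrist_force": force on the tool from outside, world axes, zero at the start; "wrist_torque": the same for the moment, N m; "grip_width": finger opening in mm; "gripper_force": force on a finger pad.
Only numpy, scipy, OpenCV 4.12 (cv2) and the standard library are available. Lean on these libraries where they do the work, as an engineer would, in place of code of your own. Each camera call takes 0.05 s, during which the arm holds its last target. There are 200 camera calls.

## Task

The big reel of brass strip has been put on its spindle, but its wing nut is only sitting on the end of the thread, on the wrong side of the thread start. Turn it backward (anticlockwise from above) until it drops onto the thread start, then forward (clockwise) to run it down fully home on the reel. Leave the nut of the small reel, which is already tight, alone.

Things in the scene. Friction and masses are not known exactly. Their poses are not given: they have to be found in the camera images.
- nut_grip (a point): Grip point of the steel wing nut on the big reel (white flanges 130 mm across, top 50 mm above the bench; stand bolted down). Its wings are one upright bar 64 long, 14 thick, 34 mm tall on a round hub 36 across, 24 mm tall. The point: on the axis, 10 mm below the bar's top, 24 above the hub; 116 mm above the bench at first, 100 when home. Own x along the bar, y across it, z up.
- nut_turn (a joint): Turn of that nut, rad, growing clockwise from above (forward). Starts at 0.35 to 0.75 on the level thread end; turned back it drops at the thread start, surely below -0.15 (back stop -0.5). After the drop it turns forward, home from 1.0, stop at 1.1. Turned forward undropped, it is stopped by the crossed thread at about 0.9. Turns almost freely (0.01 N m).
- nut_down (a joint): How far that nut has come down, m: 0 at the start, 0.010 once dropped on the thread start, then sinking evenly with forward turn to 0.016 when home. It drops by its weight alone (2.5 N): within slack fingers, or with fingers lowered along with it; it hangs in fingers that pinch it and stay up.
- other_wing (a point): Tip of one wing of the same kind of nut on the small reel (white flanges 88 mm across, same 150 mm blue foot), 30 mm out from that nut's axis, 100 mm above the bench. That nut is already home and must not be turned.

How it is judged (in metres and radians):
On the way:
1. the nut has been turned backward and has dropped onto the thread start (value of joint nut_down above 0.008 m and value of joint nut_turn below 0.1 rad), for 0.1 s.
At the end, for the whole second after the job is handed in: The big reel's wing nut has been run down at least 14 mm of its 16 mm, turned to at least 0.9 rad (home from 1.0, stop at 1.1), and is at rest (value of joint nut_turn above 0.9 rad and value of joint nut_down above 0.014 m and velocity of joint nut_turn between -0.1 and 0.1 rad/s); the robot touches nothing.
It fails at once if the small reel's nut is turned (its wing tip moved by more than 10 mm) (distance of other_wing from where it was at the start of the episode above 0.01 m).
It also fails if it takes over 40 s, if anything falls off the work surface, if the arm or the gripper's body presses on something with over 40 N, if the wrist force passes 120 N, or if a joint passes its speed limit or range.

## Working session

There is one attempt and no reset: what is moved stays moved. The work goes in short steps, Python scripts to look and compute and a tool call to move; the robot and the scene stay as the last step left them, time stands still between calls to the robot, and variables do not carry over. Pictures are saved under pics/ and viewed, at most 10 in all, crops included, and the job is handed in when it is done.

Besides the shell and the picture viewer there is one more tool, called in YAML: its name, and indented under it one key for each argument. step_arm: Moves the arm, as the interface text tells. Its arguments: {"type":"object","properties":{"deltas":{"type":"array","items":{"type":"array"}},"force":{"type":"number"}},"required":["deltas"]}

```bash
mkdir -p pics
python3 - <<'E'
from plant import *
import cv2,numpy as np
for n in("scene","top"):
    im=read_camera(n);np.save(f"pics/{n}0.npy",im);cv2.imwrite(f"pics/{n}0.png",im[:,:,::-1])
    p=camera_params(n);print(n,np.round(p["mtx"],1).tolist(),p["dist"],np.round(p["cam_to_world"],3).tolist())
o=observe();print(o["t"],o["tcp_pos"],o["eef_rot"],o["grip_width"])
E
```

```text
scene [[369.1, 0.0, 320.4], [0.0, 369.1, 202.8], [0.0, 0.0, 1.0]] [-0.07438583  0.          0.          0.          0.        ] [[0.539, 0.526, -0.659, 1057.401], [0.843, -0.334, 0.423, -291.009], [0.003, -0.783, -0.623, 590.715], [0.0, 0.0, 0.0, 1.0]]
top [[465.7, 0.0, 317.1], [0.0, 465.7, 201.2], [0.0, 0.0, 1.0]] [-0.10205494  0.          0.          0.          0.        ] [[-0.062, -0.976, 0.207, 405.362], [-0.998, 0.062, -0.007, -11.358], [-0.006, -0.207, -0.978, 923.601], [0.0, 0.0, 0.0, 1.0]]
0.1 [ 182.39191206 -649.3591612   241.32719464] [ 9.90639198e-01  1.36503383e-01 -1.57579258e-04 -8.83497864e-04] 85.23422129357581
```

View pics/scene0.png

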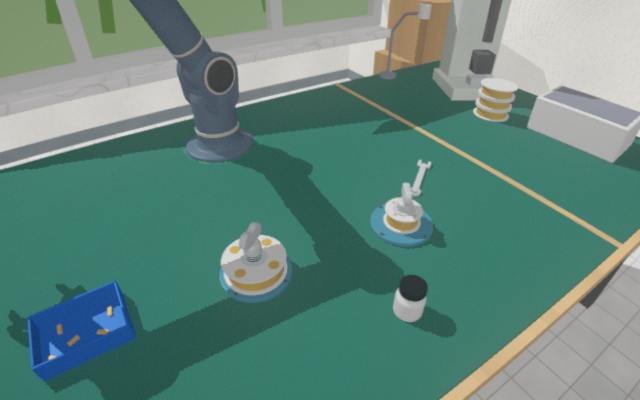

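View pics/top0.png

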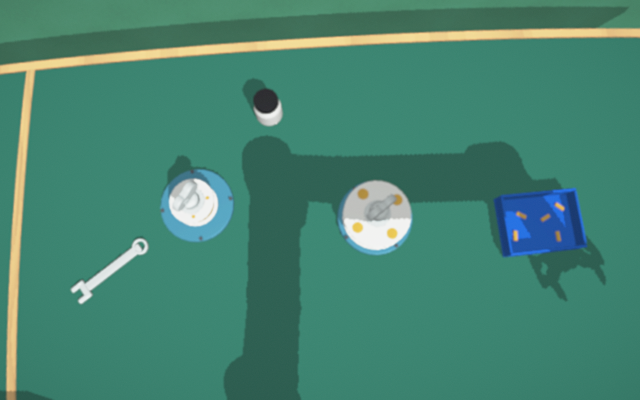

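The scene view shows the big reel at about (255,262) with its nut at (251,237). The top view has it at (376,215) with the bar near (380,207). The small reel is at (197,204) in the top view. I'll zoom in on the nut in both views.

```bash
cat > h.py <<'E'
from plant import *
import cv2,numpy as np
def ray(n,uv):
    p=camera_params(n);T=np.array(p["cam_to_world"])
    q=cv2.undistortPoints(np.array([[uv]],float),np.array(p["mtx"]),np.array(p["dist"]))[0,0]
    return T[:3,3],T[:3,:3]@np.r_[q,1]
def onz(n,uv,z):
    o,d=ray(n,uv);return o+d*(z-o[2])/d[2]
def tri(a,b):
    o1,d1=ray("scene",a);o2,d2=ray("top",b)
    s=np.linalg.lstsq(np.c_[d1,-d2],o2-o1,rcond=None)[0]
    p,q=o1+s[0]*d1,o2+s[1]*d2;return (p+q)/2,np.linalg.norm(p-q)
def crop(im,x,y,w,h,k):
    return cv2.resize(im[y:y+h,x:x+w],None,fx=k,fy=k,interpolation=cv2.INTER_CUBIC)[:,:,::-1]
E
python3 - <<'E'
from h import *
a=crop(np.load("pics/scene0.npy"),220,215,80,90,5);b=crop(np.load("pics/top0.npy"),337,170,80,90,5)
cv2.imwrite("pics/z.png",np.hstack([a,b]))
im=np.load("pics/top0.npy")
# blue foot rims
hsv=cv2.cvtColor(im,cv2.COLOR_RGB2HSV)
m=cv2.inRange(hsv,(98,80,60),(112,255,255))
for c in cv2.findContours(m,0,1)[0]:
    if cv2.contourArea(c)>100: print(cv2.boundingRect(c),cv2.minEnclosingCircle(c))
E
```

```text
(346, 237, 50, 17) ((370.5, 242.5), 24.909936904907227)
(493, 188, 95, 69) ((540.2948608398438, 222.39743041992188), 52.33031463623047)
(162, 170, 71, 71) ((196.90196228027344, 205.09803771972656), 36.26329040527344)
```

View pics/z.png

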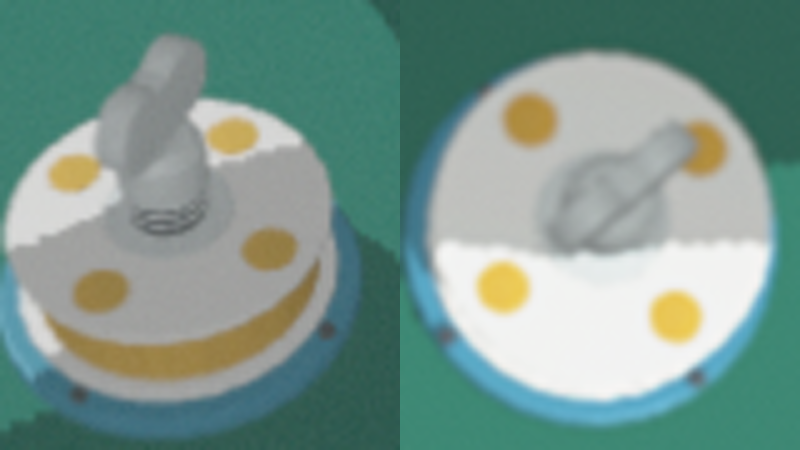

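The zoomed view shows the bar's far tip at scene (255.5,224) and near tip at (245,234). In the top view those are about (371,217) and (396,197). The four yellow holes give the flange centre.

Run:
```python
from h import *
f=lambda a,x,y:(a[0]/5+x-.4,a[1]/5+y-.4)
S=lambda *a:f(a,220,215)
T=lambda u,v:f((u-400,v),337,170)
c=tri(S(169,212),T(602,217.5));print("flange c",c)
for s,t in((S(73,173),T(676,317)),(S(232,135),T(502,287)),(S(270,250),T(530,118)),(S(100,291),T(700,148))):print(tri(s,t))
A=tri(S(125,95),T(690,137));B=tri(S(180,48),T(562,232));print(A,B,(A[0]+B[0])/2)
A,B=onz("top",T(690,137),124),onz("top",T(562,232),124);print("z124",A,B,(A+B)/2,np.linalg.norm(A-B),np.arctan2(*(A-B)[[1,0]]))
print("small",onz("top",(196.9,205.1),5))
```

```text
flange c (array([ 559.92819227, -129.86689532,   49.88192435]), np.float64(0.14156371844592536))
(array([ 519.87394282, -154.3779146 ,   50.62027454]), np.float64(0.05577880710793742))
(array([535.35563141, -89.62896525,  51.27007178]), np.float64(0.47938302198369426))
(array([ 600.30523293, -105.37222524,   50.95079974]), np.float64(0.03911829699117983))
(array([ 584.39847927, -169.79491655,   50.90663291]), np.float64(0.1093406643702036))
(array([ 573.15738023, -147.80617614,  132.94992329]), np.float64(8.351471254395065)) (array([ 543.56552195, -107.97663566,  114.86338292]), np.float64(3.344099973065363)) [ 558.36145109 -127.8914059   123.90665311]
z124 [ 573.59109839 -153.32978224  124.        ] [ 542.60224422 -105.34198592  124.        ] [ 558.0966713  -129.33588408  124.        ] 57.123880109782625 -0.9974038039785221
small [607.16659258 226.66435524   5.        ]
```

step_arm:
  deltas:
    - [[23.6,32.5,0],[0,0,0.117],0.6]
    - [[23.6,32.5,0],[0,0,0.117],0.6]
    - [[23.6,32.5,0],[0,0,0.117],0.6]
    - [[23.6,32.5,0],[0,0,0.117],0.6]
    - [[23.6,32.5,0],[0,0,0.117],0.6]
    - [[23.6,32.5,0],[0,0,0.117],0.6]
    - [[23.6,32.5,0],[0,0,0.117],0.6]
    - [[23.6,32.5,0],[0,0,0.117],0.6]
  force: 20

```text
t: 1.1
tcp_pos: [371.7, -388.6, 242.0]
eef_rot: [0.821, 0.57, -0.0, -0.0]
wrist_force: [0.7, -0.4, 0.0]
grip_width: 50.9
gripper_force: 0.0
```

step_arm:
  deltas:
    - [[23.6,32.5,0],[0,0,0.117],0.6]
    - [[23.6,32.5,0],[0,0,0.117],0.6]
    - [[23.6,32.5,0],[0,0,0.117],0.6]
    - [[23.6,32.5,0],[0,0,0.117],0.6]
    - [[23.6,32.5,0],[0,0,0.117],0.6]
    - [[23.6,32.5,0],[0,0,0.117],0.6]
    - [[23.6,32.5,0],[0,0,0.117],0.6]
    - [[23.6,32.5,0],[0,0,0.117],0.6]
    - [[0,0,0],[0,0,0],0.6]
    - [[0,0,0],[0,0,0],0.6]

```text
t: 2.35
tcp_pos: [559.6, -130.6, 241.8]
eef_rot: [0.478, 0.878, -0.0, -0.001]
wrist_force: [-0.2, -0.3, 0.1]
grip_width: 51.4
gripper_force: 0.0
```

Run:
```python
from h import *
from scipy.spatial.transform import Rotation as R
o=observe();M=R.from_quat(o["eef_rot"]).as_matrix()
print(o["t"],o["tcp_pos"],o["joint_positions"],np.arctan2(M[1,1],M[0,1]),M[:,2],o["grip_width"],o["wrist_force"])
a=crop(read_camera("scene"),210,160,100,110,4);cv2.imwrite("pics/z2.png",np.hstack([a,crop(read_camera("top"),320,160,100,110,4)]))
```

```text
2.35 [ 559.58862684 -130.55679873  241.76072497] [ 0.65490243  0.37807512 -0.64616467  1.74967251  0.25261691  1.09941503
  0.5005196 ] 0.5739540773480543 [-1.38406395e-03 -3.66681528e-04 -9.99998975e-01] 51.360307865106535 [-0.15271166 -0.30487686  0.12032171]
```

View pics/z2.png

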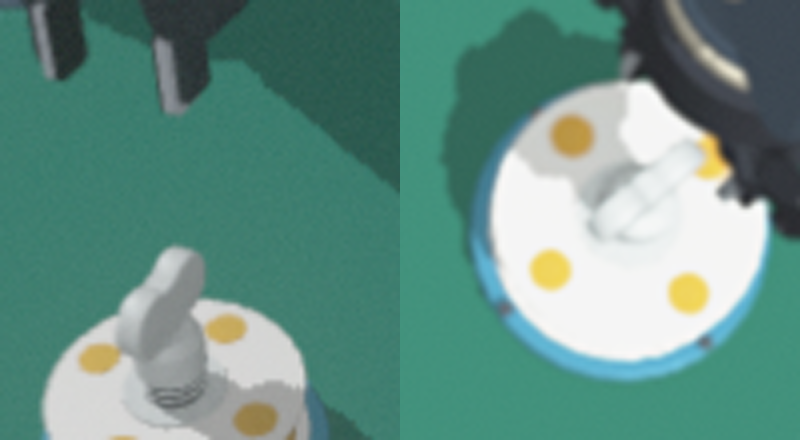

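The close view shows the bar under the open fingers, with its line across the jaws (top-crop tips at (600,225) and (700,155)). I'll go down and close lightly.

step_arm:
  deltas:
    - [[0,0.5,-25],[0,0,0],0.5]
    - [[0,0,-30],[0,0,0],0.5]
    - [[0,0,-30],[0,0,0],0.5]
    - [[0,0,-25],[0,0,0],0.5]
    - [[0,0,-15],[0,0,0],0.5]
    - [[0,0,-7],[0,0,0],0.5]
    - [[0,0,0],[0,0,0],0.5]

```text
t: 3.32
tcp_pos: [560.3, -129.7, 110.5]
eef_rot: [0.478, 0.878, 0.0, 0.0]
wrist_force: [-0.3, -1.2, 0.0]
grip_width: 42.8
gripper_force: 0.0
```

step_arm:
  deltas:
    - [[0,0,0],[0,0,0],0.3]
    - [[0,0,0],[0,0,0],0.25]
    - [[0,0,0],[0,0,0],0.1]
    - [[0,0,0],[0,0,0],0.1]
    - [[0,0,0],[0,0,0],0.1]
    - [[0,0,0],[0,0,0],0.1]
  force: 20

```text
t: 4.08
tcp_pos: [559.6, -129.8, 110.6]
eef_rot: [0.478, 0.878, -0.001, -0.0]
wrist_force: [-4.4, -1.5, 5.8]
grip_width: 13.4
gripper_force: 25.6
```

step_arm:
  deltas:
    - [[0,0,0],[0,0,0],0.21]
    - [[0,0,0],[0,0,0],0.21]
    - [[0,0,0],[0,0,0.12],0.21]
    - [[0,0,0],[0,0,0.12],0.21]
    - [[0,0,0],[0,0,0.12],0.21]
    - [[0,0,0],[0,0,0.12],0.21]
    - [[0,0,0],[0,0,0.12],0.21]
    - [[0,0,0],[0,0,0.12],0.21]
    - [[0,0,0],[0,0,0.12],0.21]
    - [[0,0,0],[0,0,0.12],0.21]
    - [[0,0,0],[0,0,0],0.21]

```text
t: 5.45
tcp_pos: [560.4, -129.2, 110.1]
eef_rot: [0.019, 1.0, 0.001, 0.0]
wrist_force: [-0.1, 0.3, -0.4]
grip_width: 18.4
gripper_force: 0.0
```

Run:
```python
from h import *
o=observe();print(o["t"],o["joint_positions"],o["grip_width"],o["wrist_force"],o["wrist_torque"])
a=crop(read_camera("scene"),210,190,90,110,4);cv2.imwrite("pics/z3.png",np.hstack([a,crop(read_camera("top"),330,170,90,110,4)]))
```

```text
5.45 [ 0.75070853  0.59645039 -0.8139649   1.86664384  0.54036771  0.91385292
  1.21382728] 18.369832012516426 [-0.14209263  0.26838863 -0.43592586] [ 0.01628087 -0.00465118  0.02299131]
```

View pics/z3.png

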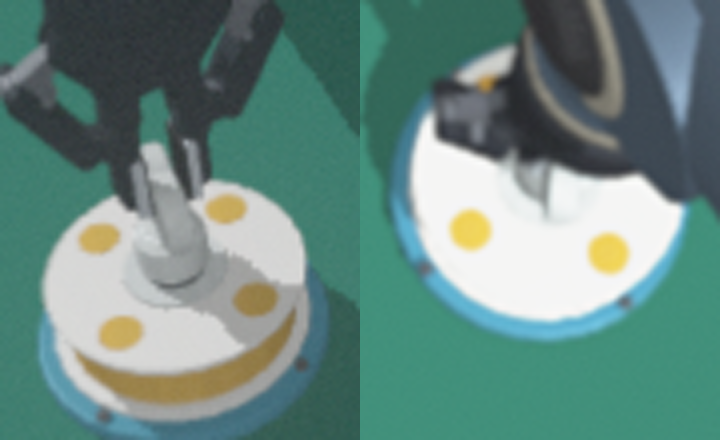

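The thread gap under the hub has closed (scene crop about (180,275)), so the nut appears to have dropped. I'll turn back a little more for margin, then lower the fingers.

step_arm:
  deltas:
    - [[0,0,-3],[0,0,0.08],0.21]
    - [[0,0,-4],[0,0,0.08],0.21]
    - [[0,0,-3],[0,0,0],0.21]
    - [[0,0,0],[0,0,0],0.21]

```text
t: 6.05
tcp_pos: [559.9, -129.3, 100.0]
eef_rot: [-0.061, 0.998, 0.0, -0.0]
wrist_force: [-0.5, -1.3, -1.2]
grip_width: 17.8
gripper_force: 0.1
```

step_arm:
  deltas:
    - [[0,0,0],[0,0,-0.12],0.21]
    - [[0,0,0],[0,0,-0.12],0.21]
    - [[0,0,0],[0,0,-0.12],0.21]
    - [[0,0,0],[0,0,-0.12],0.21]
    - [[0,0,-1],[0,0,-0.12],0.21]
    - [[0,0,-1],[0,0,-0.12],0.21]
    - [[0,0,-1],[0,0,-0.12],0.21]
    - [[0,0,-1],[0,0,-0.12],0.21]
    - [[0,0,0],[0,0,-0.12],0.21]
    - [[0,0,0],[0,0,-0.12],0.21]

```text
t: 7.3
tcp_pos: [559.7, -129.6, 96.2]
eef_rot: [0.515, 0.857, -0.0, -0.0]
wrist_force: [-0.5, 0.2, -1.1]
grip_width: 17.9
gripper_force: 0.5
```

Run:
```python
from h import *
o=observe();print(o["t"],o["tcp_pos"],o["joint_positions"],o["grip_width"],o["wrist_force"],o["wrist_torque"])
```

```text
7.3 [ 559.67681856 -129.58132995   96.17714627] [ 0.5657172   0.53715996 -0.54669149  1.88676952  0.37280325  0.82060045
  0.3128731 ] 17.87956647421298 [-0.53108436  0.17743765 -1.08373397] [-0.14852255  0.12669894  0.0132927 ]
```

step_arm:
  deltas:
    - [[0,0,0],[0,0,-0.1],0.21]
    - [[0,0,0],[0,0,-0.1],0.21]
    - [[0,0,-1],[0,0,-0.1],0.21]
    - [[0,0,0],[0,0,-0.1],0.21]
    - [[0,0,0],[0,0,0],0.21]

```text
t: 7.92
tcp_pos: [559.6, -129.4, 95.2]
eef_rot: [0.673, 0.74, -0.001, -0.0]
wrist_force: [-2.1, -0.5, -0.8]
grip_width: 17.9
gripper_force: 0.7
```

Run:
```python
from h import *
o=observe();print(o["t"],o["wrist_force"],o["wrist_torque"],o["gripper_force"])
```

```text
7.925 [-2.07532677 -0.49431744 -0.772865  ] [-0.15835459  0.29700831 -0.02481472] 0.7122990052448586
```

step_arm:
  deltas:
    - [[0,0,0],[0,0,-0.08],0.21]
    - [[0,0,0],[0,0,-0.08],0.21]
    - [[0,0,0],[0,0,0],0.21]

```text
t: 8.3
tcp_pos: [559.4, -129.7, 95.3]
eef_rot: [0.728, 0.686, -0.001, 0.0]
wrist_force: [-2.2, -2.8, 1.8]
grip_width: 18.1
gripper_force: 37.0
```

Run:
```python
from h import *
o=observe();print(o["t"],o["eef_rot"],o["wrist_force"],o["wrist_torque"],o["gripper_force"],o["grip_width"])
```

```text
8.3 [ 7.27642713e-01  6.85955219e-01 -1.22298639e-03  1.57279520e-04] [-2.15574526 -2.75791328  1.81895568] [-0.5518217   0.63417188  1.23717846] 36.97687665524427 18.05808599706298
```

The wrist torque has risen to 1.2 N m, so the nut is at a stop. I'll unload, open, raise the fingers and check the height.

step_arm:
  deltas:
    - [[0,0,0],[0,0,0.06],0.24]
    - [[0,0,0],[0,0,0],0.4]
    - [[0,0,0],[0,0,0],0.5]
    - [[0,0,0],[0,0,0],0.5]
    - [[0,0,20],[0,0,0],0.5]
    - [[0,0,40],[0,0,0],0.5]
    - [[0,0,40],[0,0,0],0.5]
    - [[-20,-40,30],[0,0,0],0.5]
    - [[-20,-50,0],[0,0,0],0.5]
    - [[-10,-50,0],[0,0,0],0.5]
    - [[0,-50,0],[0,0,0],0.5]
    - [[0,0,0],[0,0,0],0.5]

```text
t: 9.8
tcp_pos: [508.6, -324.6, 224.9]
eef_rot: [0.712, 0.702, -0.001, 0.0]
wrist_force: [-1.0, 0.6, 0.8]
grip_width: 42.8
gripper_force: 0.0
```

Run:
```python
from h import *
a=crop(read_camera("scene"),220,200,80,90,5);cv2.imwrite("pics/z4.png",np.hstack([a,crop(read_camera("top"),337,170,80,90,5)]))
```

```text
(no output)
```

View pics/z4.png

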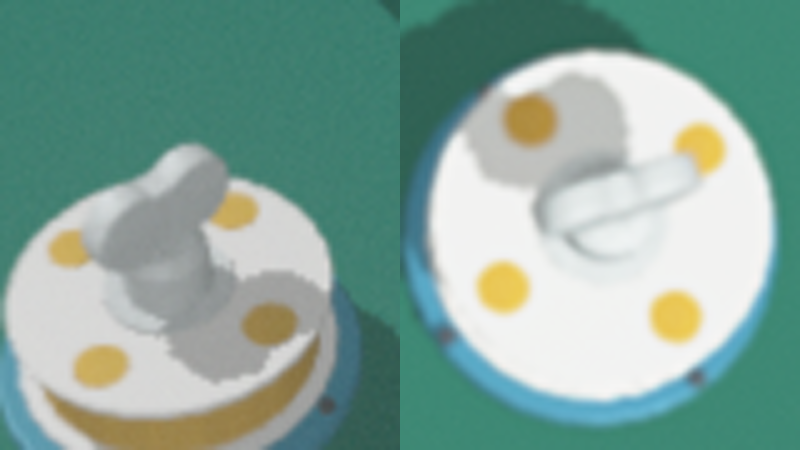

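The hub now sits on the flange with no thread visible. The bar tips are at scene crop (100,210) and (195,150), and at top crop (555,215) and (690,165). I'll check the height by triangulation.

Run:
```python
from h import *
ims=np.array
# axis fixed at (560,-130): project bar-top centre for home (z=110) and up (z=126), scene view
p=camera_params("scene");W=np.linalg.inv(p["cam_to_world"])
for z in(110,116,126):
    print(z,cv2.projectPoints(np.array([[560.,-130,z]]),cv2.Rodrigues(W[:3,:3])[0],W[:3,3],p["mtx"],p["dist"])[0].ravel())
f=lambda a,x,y:(a[0]/5+x-.4,a[1]/5+y-.4)
A=onz("top",f((690-400,163),337,170),110);B=onz("top",f((553-400,212),337,170),110)
print(A,B,(A+B)/2,np.linalg.norm(A-B),np.arctan2(*(A-B)[[1,0]]))
# measured bar centre, both views: before / now
print(tri(f((152,72),220,215),f((626,185),337-80,170)),tri(f((150,180),220,200),f((621.5,187.5),337-80,170)))
```

```text
110 [249.80540257 235.10701471]
116 [249.42829978 232.78414397]
126 [248.79156568 228.85549645]
[ 567.05252005 -154.89868231  110.        ] [ 552.40777791 -104.39543001  110.        ] [ 559.73014898 -129.64705616  110.        ] 52.58371387653354 -1.2885608412611145
(array([ 558.3329468 , -128.2921763 ,  123.39630919]), np.float64(2.103287711395218)) (array([ 559.83087709, -130.10671502,  108.67814709]), np.float64(0.7468358169317995))
```

```bash
python3 -c "
from plant import *
print(sign_off())"
```

```text
the job is handed in; nothing more can be done
None
```

I turned the big reel's wing nut back until it dropped onto the thread start, then ran it forward to its stop and handed the job in. The hub sits on the reel, about 15 mm lower by camera. The small reel's nut was never approached. The hand-in gave no verdict.

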